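Shingle the notepad covers for pasting

ROBOT

A 6-joint arm with a two-finger parallel gripper is mounted at the origin on the work surface. World frame = base frame: x ahead of the robot, y to its left, z up, the work surface at z = 0. Lengths are in m, angles in degrees, forces in N, time in s.
With the tool pointing down it reaches from about 0.25 to 0.8 m from the base axis. Payload 8.5 kg.
Tool frame: the origin (TCP) lies on the mounting face of the last link; the fingertips stand 173 mm ahead of it and the grasp point (between the pads) lies 155 mm ahead of it; z points along the fingers, y is the line along which they close (so a half turn about z gives the same grasp; the last joint's range is limited). The gripper opens to 85 mm and grips with 20 to 120 N. Pads are 22 mm wide; open, the fingers measure 114 mm over their backs; the gripper's body (76 mm by 85 mm) begins 54 mm behind the grasp point. The pads swing forward as they close: fully open they stand 13 mm farther back than shut.
Start: joints at [-72.766, 13.648, -0.773, 75.585, 0, 90], TCP at [0.156, -0.501, 0.405] pointing down, gripper open.
Joint ranges: [-152.45, 152.45], [-59.26, 108.67], [-65.41, 83.53], [-104.44, 129.93], [-82.83, 76.93], [-180, 180]. Speed limits (degrees/s): [127.2, 127.2, 159.86, 180, 180, 180].

INTERFACE

Orientations are given as a 3x3 rotation matrix whose columns are the frame's x, y, z axes.
In Python, from plant import manip, viewer gives the robot as it stands.
- The arm moves only by the tool apply_moves, never from a script. Its argument "moves" is a list of rows, each an object with "offset": the shift along the tool's x, y, z normalised to -1 to 1, where 1 is 0.3 m, a list of three; "rot": the turn, a rotation vector about the tool's x, y, z normalised to -1 to 1, where 1 is pi rad, a list of three. In form: [{"offset": [x, y, z], "rot": [ax, ay, az]}, ...]. A call has 1 to 20 rows; each row is the pose to reach, as a shift and turn from the pose commanded when the call began, along the tool's axes at that moment, turning the shorter way round; what a row does not reach only later rows make up. A row lasts 1/12 s, in which the tool goes at most 41.7 mm and 7.16 degrees, less where a joint would pass 70% of its speed; a pose out of reach is approached as far as the arm can. A call with a number of a shift or a turn outside -1 to 1 is refused whole. A call with a gripper value outside its range is refused whole. "grip" is the opening in per cent of the stroke, from 0 (shut) to 100 (fully open), set as the call begins (left out, the last holds). The fingers move at their own pace and stop on an object; "grip_force" is the grip in N (left out, the last holds). Time passes only in rows, so rows that repeat a pose let the fingers close. It gives the time, the measured TCP pose, the force, the opening and the grip force at its end, in the units of the state.
- manip.observe(): the state, without advancing time (a new reading comes with each control period).
- viewer.camera(name): name is "scene" or "top" or "wrist"; returns the picture (384x512x3 uint8, red, green, blue); there is no depth.
- viewer.get_calibration(name): a dict with "K" (3x3 intrinsics, pixels), "pose" (4x4, takes a point from camera to world coordinates). Camera axes: x right, y down, z forward; pixel columns grow to the right and rows downward; lengths in m; the calibration is good to about 2 mm. A picture is of the moment at which its call begins: read the wrist's pose just before it. get_calibration takes no time and is no camera call; for the wrist camera it gives the pose at the moment of the call.
- manip.close_job(): hands the job in; it is judged then, once.
The state is a dict: "time": time; "joints": joint angles; "joint_velocities": joint speeds; "joint_efforts": joint torques, N m; "ee_pos": TCP position; "eef_rot": TCP orientation; "force": force on the tool from outside, world axes, zero at the start; "torque": the same for the moment, N m; "grip_width": finger opening in m; "grasp_force": force on a finger pad.
Only numpy, scipy, OpenCV 4.12 (cv2) and the standard library are available. Lean on these libraries where they do the work, as an engineer would, in place of code of your own. Each camera call takes 0.05 s, during which the arm holds its last target. There are 200 camera calls.

TASK

The pasting tray has to be made ready: first clear the flat paste brush off the cover that lies in the tray and press it down into the free pair of spring clips beside the tray. Then shingle the other three wooden notepad covers onto the one in the tray, sides in line, each lying flat on the one before and set back from the tray's stop end so that a strip of about 20 mm with its two eyelets stays bare, every eyelet end towards the stop. Leave the first cover where it lies, and do not disturb the glue bottle, thread, book or parts bin.

Things in the scene. Friction and masses are not known exactly. Their poses are not given: they have to be found in the camera images.
- tray: Fixed white laminated pasting tray. Origin: on the table under the middle of the lane where the covers lie. x axis runs along the lane to the stop end. Bed 6 mm above the table; round the lane a wooden lip 5 mm high above the bed and 8 mm wide, inside faces at x = -125 and +135 mm (stop end), y = +-60 mm. The base carries on to y = +194 mm and bears the clips.
- clip_place (a point): Where the middle of the brush handle belongs in the free pair of clips: on the handle's axis, half-way between the two clips, 40 mm above the table (x = 0, y = +105 mm in the tray frame). x axis = direction of the handle, either way round; axes as the tray's. Between the two battens that bear the clips (x = -25 to +25 mm) there is only the 6 mm base.
- clip_front (a point): Centre of one clip of the free pair, 36 mm from clip_place along x (the other is 36 mm the other way), on the handle's axis. 12 mm long along x, on a batten 22 mm wide, top 26 mm above the table. Two sprung steel jaws: mouth 12 mm wide, lips 7 mm above this point, flared to 29 mm wide 16 mm above it. Press the handle straight down (10 to 15 N for the pair) onto the saddles.
- clip_taken (a point): The same point as clip_place for the second pair of clips, 52 mm farther along tray +y: taken by a fixed round brush with a handle of the same size (16 mm).
- brush_grip (a point): Loose flat paste brush, lying on cover1 at the start, 60 g. Point: on the axis of the round wooden handle (16 mm diameter), 65 mm from its free end, 60 mm from the steel ferrule; x axis along the handle towards the bristles, z up. Ferrule 24 mm long, 40 mm wide and 16 mm thick, then 34 mm of bristles, 37 mm wide; total 182 mm. It balances about 15 mm from this point towards the bristles.
- cover1_mid (a point): Birch-ply notepad cover 1, 120 x 56 x 6 mm, 35 g, all four alike; lies in the tray at the start, its eyelet end towards the stop end, the brush on it; its yaw and place in the lane vary a little. Point: its centre, half-way up (3 mm above its underside); x axis along its length towards the eyelet end, z up.
- cover1_eyelets (a point): Middle between the two brass eyelets (10 mm wide, 32 mm apart) of cover 1, 9 mm from its end, half-way up.
- cover2_mid (a point): Birch-ply notepad cover 2, 120 x 56 x 6 mm, 35 g, all four alike; lies on the table, any yaw. Point: its centre, half-way up (3 mm above its underside); x axis along its length towards the eyelet end, z up.
- cover2_eyelets (a point): Middle between the two brass eyelets (10 mm wide, 32 mm apart) of cover 2, 9 mm from its end, half-way up.
- cover3_mid (a point): Birch-ply notepad cover 3, 120 x 56 x 6 mm, 35 g, all four alike; lies flat across cover2, any yaw, so it must come off first. Point: its centre, half-way up (3 mm above its underside); x axis along its length towards the eyelet end, z up.
- cover3_eyelets (a point): Middle between the two brass eyelets (10 mm wide, 32 mm apart) of cover 3, 9 mm from its end, half-way up.
- cover4_mid (a point): Birch-ply notepad cover 4, 120 x 56 x 6 mm, 35 g, all four alike; lies on the table by itself, any yaw. Point: its centre, half-way up (3 mm above its underside); x axis along its length towards the eyelet end, z up.
- cover4_eyelets (a point): Middle between the two brass eyelets (10 mm wide, 32 mm apart) of cover 4, 9 mm from its end, half-way up.
- bottle: Bystander: closed white glue bottle, 62 mm diameter, 135 mm high, standing between the loose covers and the tray; origin at its foot.
- thread: Bystander: spool of binding thread, 54 mm diameter, 95 mm high, origin at its foot.
- book: Bystander: closed red paperback, 112 x 178 x 20 mm (x, y, z), origin at the centre of its underside.
- bin: Bystander: clear parts bin, 90 x 130 x 45 mm, origin at the centre of its underside.

How it is judged (in metres and radians):
On the way, in this order (a step that is already met when the one before it is completed fails the run):
1. the brush is snapped into the free pair of clips (x of brush_grip in the frame of clip_place between -0.015 and 0.015 m and y of brush_grip in the frame of clip_place between -0.004 and 0.004 m and z of brush_grip in the frame of clip_place between -0.004 and 0.004 m and angle between the x axis of brush_grip and the x axis of clip_place, either way round below 0.1 rad), for 0.2 s.
2. a second cover is shingled on the first (((x of cover2_mid in the frame of cover1_mid between -0.028 and -0.014 m and y of cover2_mid in the frame of cover1_mid between -0.007 and 0.007 m and z of cover2_mid in the frame of cover1_mid between 0.003 and 0.009 m and angle between the x axis of cover2_mid and the x axis of cover1_mid, either way round below 0.12 rad and x of cover2_eyelets in the frame of cover1_mid above 0 m) or (x of cover3_mid in the frame of cover1_mid between -0.028 and -0.014 m and y of cover3_mid in the frame of cover1_mid between -0.007 and 0.007 m and z of cover3_mid in the frame of cover1_mid between 0.003 and 0.009 m and angle between the x axis of cover3_mid and the x axis of cover1_mid, either way round below 0.12 rad and x of cover3_eyelets in the frame of cover1_mid above 0 m) or (x of cover4_mid in the frame of cover1_mid between -0.028 and -0.014 m and y of cover4_mid in the frame of cover1_mid between -0.007 and 0.007 m and z of cover4_mid in the frame of cover1_mid between 0.003 and 0.009 m and angle between the x axis of cover4_mid and the x axis of cover1_mid, either way round below 0.12 rad and x of cover4_eyelets in the frame of cover1_mid above 0 m))), for 0.2 s.
At the end, for the whole second after the job is handed in: Brush in the free clips within 15 mm along, 4 mm across and up, 0.1 rad. On cover1 (moved under 15 mm) the other three, any order, each flat on the one beneath, 14 to 28 mm back from it, within 7 mm sideways and 0.12 rad, eyelets the same way. All at rest, released (all of step 1 and ((x of cover2_mid in the frame of cover1_mid between -0.028 and -0.014 m and y of cover2_mid in the frame of cover1_mid between -0.007 and 0.007 m and z of cover2_mid in the frame of cover1_mid between 0.003 and 0.009 m and angle between the x axis of cover2_mid and the x axis of cover1_mid, either way round below 0.12 rad and x of cover2_eyelets in the frame of cover1_mid above 0 m) or (x of cover2_mid in the frame of cover3_mid between -0.028 and -0.014 m and y of cover2_mid in the frame of cover3_mid between -0.007 and 0.007 m and z of cover2_mid in the frame of cover3_mid between 0.003 and 0.009 m and angle between the x axis of cover2_mid and the x axis of cover3_mid, either way round below 0.12 rad and x of cover2_eyelets in the frame of cover3_mid above 0 m) or (x of cover2_mid in the frame of cover4_mid between -0.028 and -0.014 m and y of cover2_mid in the frame of cover4_mid between -0.007 and 0.007 m and z of cover2_mid in the frame of cover4_mid between 0.003 and 0.009 m and angle between the x axis of cover2_mid and the x axis of cover4_mid, either way round below 0.12 rad and x of cover2_eyelets in the frame of cover4_mid above 0 m)) and ((x of cover3_mid in the frame of cover1_mid between -0.028 and -0.014 m and y of cover3_mid in the frame of cover1_mid between -0.007 and 0.007 m and z of cover3_mid in the frame of cover1_mid between 0.003 and 0.009 m and angle between the x axis of cover3_mid and the x axis of cover1_mid, either way round below 0.12 rad and x of cover3_eyelets in the frame of cover1_mid above 0 m) or (x of cover3_mid in the frame of cover2_mid between -0.028 and -0.014 m and y of cover3_mid in the frame of cover2_mid between -0.007 and 0.007 m and z of cover3_mid in the frame of cover2_mid between 0.003 and 0.009 m and angle between the x axis of cover3_mid and the x axis of cover2_mid, either way round below 0.12 rad and x of cover3_eyelets in the frame of cover2_mid above 0 m) or (x of cover3_mid in the frame of cover4_mid between -0.028 and -0.014 m and y of cover3_mid in the frame of cover4_mid between -0.007 and 0.007 m and z of cover3_mid in the frame of cover4_mid between 0.003 and 0.009 m and angle between the x axis of cover3_mid and the x axis of cover4_mid, either way round below 0.12 rad and x of cover3_eyelets in the frame of cover4_mid above 0 m)) and ((x of cover4_mid in the frame of cover1_mid between -0.028 and -0.014 m and y of cover4_mid in the frame of cover1_mid between -0.007 and 0.007 m and z of cover4_mid in the frame of cover1_mid between 0.003 and 0.009 m and angle between the x axis of cover4_mid and the x axis of cover1_mid, either way round below 0.12 rad and x of cover4_eyelets in the frame of cover1_mid above 0 m) or (x of cover4_mid in the frame of cover2_mid between -0.028 and -0.014 m and y of cover4_mid in the frame of cover2_mid between -0.007 and 0.007 m and z of cover4_mid in the frame of cover2_mid between 0.003 and 0.009 m and angle between the x axis of cover4_mid and the x axis of cover2_mid, either way round below 0.12 rad and x of cover4_eyelets in the frame of cover2_mid above 0 m) or (x of cover4_mid in the frame of cover3_mid between -0.028 and -0.014 m and y of cover4_mid in the frame of cover3_mid between -0.007 and 0.007 m and z of cover4_mid in the frame of cover3_mid between 0.003 and 0.009 m and angle between the x axis of cover4_mid and the x axis of cover3_mid, either way round below 0.12 rad and x of cover4_eyelets in the frame of cover3_mid above 0 m)) and distance of cover1_mid from where it was at the start of the episode below 0.015 m); the robot touches nothing.
It fails at once if the bottle is pushed more than 25 mm or tipped (distance of bottle from where it was at the start of the episode above 0.025 m or angle between bottle's own z axis and vertical above 0.4 rad).
It fails at once if the thread is pushed more than 25 mm or tipped (distance of thread from where it was at the start of the episode above 0.025 m or angle between thread's own z axis and vertical above 0.4 rad).
It fails at once if the book is pushed more than 25 mm or tipped (distance of book from where it was at the start of the episode above 0.025 m or angle between book's own z axis and vertical above 0.4 rad).
It fails at once if the bin is pushed more than 25 mm or tipped (distance of bin from where it was at the start of the episode above 0.025 m or angle between bin's own z axis and vertical above 0.4 rad).
It also fails if it takes over 72 s, if anything falls off the work surface, if the arm or the gripper's body presses on something with over 40 N, if the wrist force passes 120 N, or if a joint passes its speed limit or range.

## Working session

There is one attempt and no reset: what is moved stays moved. The work goes in short steps, Python scripts to look and compute and a tool call to move; the robot and the scene stay as the last step left them, time stands still between calls to the robot, and variables do not carry over. Pictures are saved under pics/ and viewed, at most 10 in all, crops included, and the job is handed in when it is done.

Besides the shell and the picture viewer there is one more tool, called in YAML: its name, and indented under it one key for each argument. apply_moves: Moves the arm, as the interface text tells. Scaled input: -1 to 1 covers 0.3 m each way for a shift and pi rad each way for a turn. Its arguments: {"type":"object","properties":{"moves":{"type":"array"},"grip":{"type":"number"},"grip_force":{"type":"number"}},"required":["moves"]}

```bash
mkdir -p pics
cat > h.py <<'E'
import sys; sys.path.insert(0,'.')
import numpy as np, cv2
from plant import manip, viewer
def snap(n,f):
    cal=viewer.get_calibration(n); im=viewer.camera(n); cv2.imwrite(f'pics/{f}.png',cv2.cvtColor(im,cv2.COLOR_RGB2BGR)); np.savez(f'pics/{f}.npz',K=cal['K'],T=cal['pose']); return im,cal
def load(f):
    d=np.load(f'pics/{f}.npz'); return cv2.imread(f'pics/{f}.png'),dict(K=d['K'],pose=d['T'])
def ray(cal,uv,z):
    T=np.array(cal['pose']); d=T[:3,:3]@np.linalg.inv(cal['K'])@np.array([uv[0],uv[1],1.]); return T[:3,3]+d*(z-T[2,3])/d[2]
def proj(cal,p):
    T=np.array(cal['pose']); q=np.array(cal['K'])@(T[:3,:3].T@(np.array(p)-T[:3,3])); return q[:2]/q[2]
E
python3 - <<'E'
from h import *
a,c=snap('top','top0'); b,d=snap('scene','scene0'); w,e=snap('wrist','wrist0')
cv2.imwrite('pics/two.png',np.vstack([cv2.imread('pics/top0.png')]))
for x in (c,d,e): print(np.round(x['K'],1).tolist(),np.round(x['pose'],3).tolist())
s=manip.observe(); print(s)
E
```

```text
[[442.4, 0.0, 250.2], [0.0, 442.4, 185.1], [0.0, 0.0, 1.0]] [[-0.025, -0.992, 0.124, 0.416], [-1.0, 0.023, -0.011, 0.065], [0.008, -0.125, -0.992, 1.324], [0.0, 0.0, 0.0, 1.0]]
[[396.2, 0.0, 253.6], [0.0, 396.2, 192.1], [0.0, 0.0, 1.0]] [[-0.438, 0.724, -0.533, 1.127], [0.899, 0.36, -0.248, 0.316], [0.012, -0.588, -0.809, 0.887], [0.0, 0.0, 0.0, 1.0]]
[[279.0, 0.0, 257.9], [0.0, 279.0, 194.0], [0.0, 0.0, 1.0]] [[0.297, -0.917, -0.266, 0.223], [-0.955, -0.285, -0.082, -0.48], [-0.0, 0.279, -0.96, 0.373], [0.0, 0.0, 0.0, 1.0]]
{'time': 0.15, 'joints': array([-7.27650042e+01,  1.36729046e+01, -8.02264538e-01,  7.55846650e+01,
       -1.98637455e-03,  8.99989695e+01]), 'joint_velocities': array([-0.00707522, -0.07455914,  0.0858743 ,  0.05529304, -0.04790247,
        0.00062793]), 'joint_efforts': array([ 1.21740093e-03, -5.39078200e+01,  3.46597445e+01,  1.44717339e-02,
        3.43025533e-05,  1.05477632e-06]), 'ee_pos': array([ 0.15551623, -0.50132324,  0.404251  ]), 'eef_rot': array([[ 9.55092227e-01,  2.96308488e-01, -3.42529852e-04],
       [ 2.96308684e-01, -9.55091718e-01,  9.87138275e-04],
       [-3.46499754e-05, -1.04430266e-03, -9.99999454e-01]]), 'force': array([-0.4772586 ,  0.66225874,  0.61362862]), 'torque': array([-0.0128516 ,  0.04150545, -0.00687529]), 'grasp_force': 0.0, 'grip_width': 0.08543755188282866}
```

View pics/top0.png

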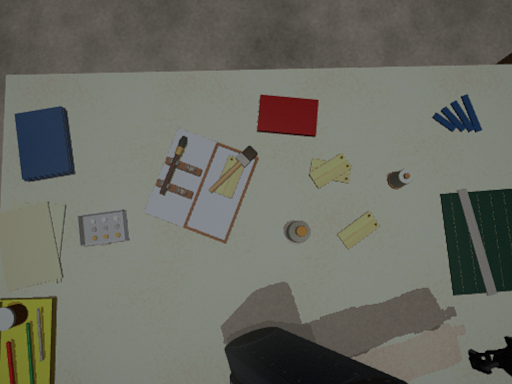

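View pics/scene0.png

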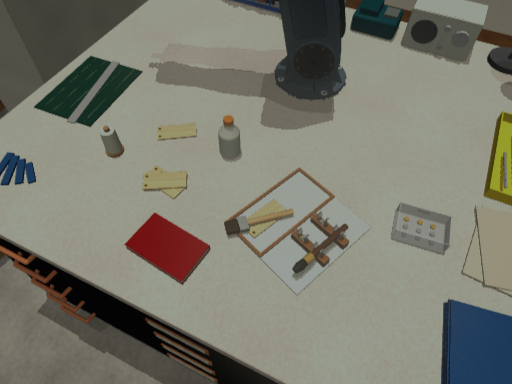

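The top view shows the tray lane with corners near (217,143), (257,158), (226,241) and (186,228). The clips are to its left, the brush is on cover1 at about (232,172), covers 2 and 3 are at about (330,170), cover 4 is at (358,230), and the bottle is at (297,232). I'll take coarse positions from these pixels, then go closer with the wrist camera.

Run:
```python
from h import *
im,c=load('top0')
for n,uv,z in [('lipTL',(217,143),.01),('lipTR',(257,158),.01),('lipBR',(226,241),.01),('lipBL',(186,228),.01),('brush',(232,172),.02),('cov23',(330,170),.01),('cov4',(358,230),.005),('bottlefoot',(299,226),.06),('thread',(399,179),.05),('clip1',(187,166),.03),('clip2',(178,189),.03)]:
    print(n,np.round(ray(c,uv,z),3))
hsv=cv2.cvtColor(im,cv2.COLOR_BGR2HSV)
for p in [(330,165),(358,230),(235,165),(300,300),(150,100),(215,200),(221,180)]: print(p,hsv[p[1],p[0]])
s=manip.observe();R=s['eef_rot'];T=np.array(viewer.get_calibration('wrist')['pose'])
print('cam in tool',np.round(R.T@(T[:3,3]-s['ee_pos']),4),np.round(R.T@T[:3,:3],3).tolist())
```

```text
lipTL [0.712 0.147 0.01 ]
lipTR [0.663 0.027 0.01 ]
lipBR [0.416 0.125 0.01 ]
lipBL [0.457 0.243 0.01 ]
brush [0.62  0.103 0.02 ]
cov23 [ 0.621 -0.192  0.01 ]
cov4 [ 0.439 -0.267  0.005]
bottlefoot [ 0.454 -0.086  0.06 ]
thread [ 0.583 -0.384  0.05 ]
clip1 [0.64  0.236 0.03 ]
clip2 [0.572 0.263 0.03 ]
(330, 165) [ 31  76 131]
(358, 230) [ 29  79 129]
(235, 165) [ 18 106 127]
(300, 300) [ 38  24 130]
(150, 100) [ 42  19 132]
(215, 200) [108  18 140]
(221, 180) [ 19  99 129]
cam in tool [ 0.0712 -0.0003  0.031 ] [[0.0, -0.96, -0.279], [1.0, 0.0, 0.001], [-0.001, -0.279, 0.96]]
```

apply_moves:
  moves:
    - {"offset":[1,-0.45,0],"rot":[0,0,0]}
    - {"offset":[1,-0.45,0],"rot":[0,0,0]}
    - {"offset":[1,-0.45,0],"rot":[0,0,0]}
    - {"offset":[1,-0.45,0],"rot":[0,0,0]}
    - {"offset":[1,-0.45,0],"rot":[0,0,0]}
    - {"offset":[1,-0.45,0],"rot":[0,0,0]}
    - {"offset":[1,-0.45,0],"rot":[0,0,0]}
    - {"offset":[1,-0.45,0],"rot":[0,0,0]}

```text
time: 0.82
ee_pos: [0.4034, -0.2816, 0.4047]
eef_rot: [[0.955, 0.297, 0.0], [0.297, -0.955, 0.0], [0.0, -0.0, -1.0]]
force: [0.3, -0.2, -0.1]
grip_width: 0.0852
grasp_force: 0.0
```

apply_moves:
  moves:
    - {"offset":[0.5,-0.2,0],"rot":[0,0,0]}
    - {"offset":[0.5,-0.2,0],"rot":[0,0,0]}
    - {"offset":[0.5,-0.2,0],"rot":[0,0,0]}
    - {"offset":[0.5,-0.2,0],"rot":[0,0,0]}
    - {"offset":[0.5,-0.2,0],"rot":[0,0,0]}
    - {"offset":[0.5,-0.2,0],"rot":[0,0,0]}
    - {"offset":[0.5,-0.2,0],"rot":[0,0,0]}

```text
time: 1.4
ee_pos: [0.5274, -0.1817, 0.4042]
eef_rot: [[0.955, 0.297, -0.001], [0.297, -0.955, 0.0], [-0.001, -0.001, -1.0]]
force: [0.7, 0.1, 0.1]
grip_width: 0.0853
grasp_force: 0.0
```

Run:
```python
from h import *
w,e=snap('wrist','w1'); s=manip.observe(); print(s['time'],s['ee_pos'],s['joints'].round(1),s['joint_velocities'].round(1))
```

```text
1.45 [ 0.52695997 -0.18220056  0.40448414] [-19.1  16.9   3.7  76.9  -0.  143.7] [-1.  -0.5 -0.1 -0.1  0.1  0.1]
```

View pics/w1.png

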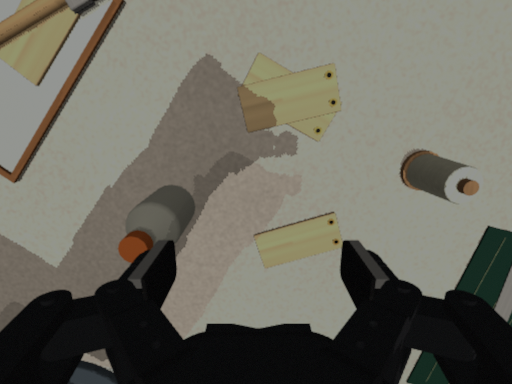

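Wrist view: cover4 has corners near (255,240), (336,213), (343,240) and (264,267), with its eyelets at the right. Cover3 is on top at (238,92), (334,64), (341,102) and (248,131). Cover2 sticks out from underneath, and the bottle stands at about (160,215). I'll refine the edges here and look at the tray next.

```bash
cat >> h.py <<'E'
def refine(im,quad,r=6,frac=(.15,.85),edges=None):
    """fit the 4 edges of a quad by strongest gradient across each, return corners"""
    g=cv2.GaussianBlur(im,(3,3),0).astype(float); quad=np.array(quad,float); L=[]
    for i in range(4):
        a,b=quad[i],quad[(i+1)%4]; t=(b-a)/np.linalg.norm(b-a); n=np.array([t[1],-t[0]]); P=[]
        for f in np.linspace(*frac,40):
            o=np.arange(-r,r+.01,.25); q=(a+f*(b-a))+o[:,None]*n
            v=cv2.remap(g.astype(np.float32),q[:,0].astype(np.float32)[None],q[:,1].astype(np.float32)[None],1)[0]
            d=np.abs(v[4:]-v[:-4]).sum(-1); k=d.argmax(); P.append(q[k+2])
        P=np.array(P,np.float32); vx,vy,x,y=cv2.fitLine(P,cv2.DIST_HUBER,0,.01,.01).ravel()
        P=P[np.abs((P-[x,y])@np.array([vy,-vx]))<2]
        vx,vy,x,y=cv2.fitLine(P.astype(np.float32),cv2.DIST_HUBER,0,.01,.01).ravel(); L.append(np.cross([x,y,1],[x+vx,y+vy,1]))
    C=[np.cross(L[i-1],L[i]) for i in range(4)]
    return np.array([c[:2]/c[2] for c in C])
def cover(im,cal,quad,z,**k):
    """quad order: tail corner, eyelet corner, eyelet corner, tail corner"""
    C=refine(im,quad,**k); W=np.array([ray(cal,c,z) for c in C])
    a=W[1]+W[2]-W[0]-W[3]; 
    print('px',C.round(1).tolist(),'\n mid',W.mean(0).round(4),'yaw',np.degrees(np.arctan2(a[1],a[0])).round(2),'sides',[round(float(np.linalg.norm(W[i]-W[i-3])),4) for i in range(4)])
    return W
def move(xyz,yaw):
    s=manip.observe(); R=np.array(s['eef_rot']); d=R.T@(np.array(xyz)-s['ee_pos'])/.3
    c,n=np.cos(np.radians(yaw)),np.sin(np.radians(yaw)); G=np.array([[c,n,0],[n,-c,0],[0,0,-1.]])
    r=cv2.Rodrigues(R.T@G)[0].ravel()/np.pi
    print('offset',d.round(3),'rot',r.round(4),'rows>=',round(max(np.linalg.norm(d)*.3/.0417,np.linalg.norm(r)*180/7.16),1),'j',s['joints'].round(0),'t',round(s['time'],2))
E
python3 - <<'E'
from h import *
im,c=load('w1')
cover(im,c,[(255,240),(336,213),(343,240),(264,267)],.006)
cover(im,c,[(238,92),(334,64),(341,102),(248,131)],.012)
# look from the robot side at the tray
y=np.radians(159.4)
look=np.array([.60,.14]); p=look+.03*np.array([np.cos(y),np.sin(y)])
print(p); move([*p,.38],159.4)
E
```

```text
px [[251.3, 234.4], [327.3, 212.1], [347.8, 245.1], [264.2, 268.7]] 
 mid [ 0.4432 -0.2672  0.006 ] yaw -55.01 sides [0.1117, 0.0607, 0.1269, 0.0586]
px [[237.4, 85.5], [325.6, 63.6], [346.7, 106.5], [245.9, 134.3]] 
 mid [ 0.6227 -0.1911  0.012 ] yaw -58.57 sides [0.108, 0.0567, 0.1293, 0.0588]
[0.57191821 0.15055525]
offset [ 0.471 -1.015  0.082] rot [-4.000e-04 -0.000e+00 -7.899e-01] rows>= 19.9 j [-19.  17.   4.  77.  -0. 144.] t 1.45
```

apply_moves:
  moves:
    - {"offset":[0.47,-1,0.08],"rot":[0,0,-0.79]}
    - {"offset":[0.47,-1,0.08],"rot":[0,0,-0.79]}
    - {"offset":[0.47,-1,0.08],"rot":[0,0,-0.79]}
    - {"offset":[0.47,-1,0.08],"rot":[0,0,-0.79]}
    - {"offset":[0.47,-1,0.08],"rot":[0,0,-0.79]}
    - {"offset":[0.47,-1,0.08],"rot":[0,0,-0.79]}
    - {"offset":[0.47,-1,0.08],"rot":[0,0,-0.79]}
    - {"offset":[0.47,-1,0.08],"rot":[0,0,-0.79]}
    - {"offset":[0.47,-1,0.08],"rot":[0,0,-0.79]}
    - {"offset":[0.47,-1,0.08],"rot":[0,0,-0.79]}
    - {"offset":[0.47,-1,0.08],"rot":[0,0,-0.79]}
    - {"offset":[0.47,-1,0.08],"rot":[0,0,-0.79]}
    - {"offset":[0.47,-1,0.08],"rot":[0,0,-0.79]}
    - {"offset":[0.47,-1,0.08],"rot":[0,0,-0.79]}
    - {"offset":[0.47,-1,0.08],"rot":[0,0,-0.79]}
    - {"offset":[0.47,-1,0.08],"rot":[0,0,-0.79]}
    - {"offset":[0.47,-1,0.08],"rot":[0,0,-0.79]}
    - {"offset":[0.47,-1,0.08],"rot":[0,0,-0.79]}
    - {"offset":[0.47,-1,0.08],"rot":[0,0,-0.79]}
    - {"offset":[0.47,-1,0.08],"rot":[0,0,-0.79]}

```text
time: 3.12
ee_pos: [0.5731, 0.1447, 0.3811]
eef_rot: [[-0.938, 0.348, 0.0], [0.348, 0.938, -0.0], [-0.0, 0.0, -1.0]]
force: [0.3, -0.4, 1.5]
grip_width: 0.0856
grasp_force: 0.0
```

Run:
```python
from h import *
w,e=snap('wrist','w2'); s=manip.observe(); print(s['time'],s['ee_pos'],s['joints'].round(1),s['joint_velocities'].round(1))
```

```text
3.1667 [0.57310176 0.14469221 0.38106798] [14.2 20.6  5.8 75.1 -0.  34.1] [ 0.2  0.1  0.1  0.1 -0.1 15.3]
```

View pics/w2.png

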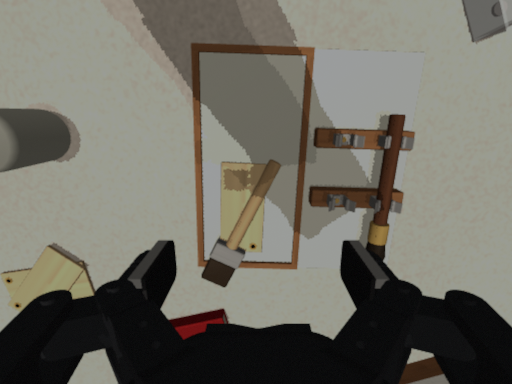

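This wrist view shows the tray from the robot's side. The outer lip corners are near (192,44), (313,47), (298,270) and (198,268). The brush handle runs from its free end at (276,163) to the ferrule at (233,246). The free clips are at about (347,139) and (341,202), with the taken pair to their right. Cover1 lies under the brush from (222,162) to (265,252).

Run:
```python
from h import *
im,c=load('w2')
hsv=cv2.cvtColor(im,cv2.COLOR_BGR2HSV)
for p in [(257,200),(240,200),(270,172),(245,235),(222,254),(218,270),(196,150)]: print(p,hsv[p[1],p[0]])
W=np.array([ray(c,p,.011) for p in refine(im,[(192,44),(313,47),(298,270),(198,268)],r=4)])
print('outer lip',W.round(4).tolist(),[round(float(np.linalg.norm(W[i]-W[i-1])),4) for i in range(4)])
a=W[2]+W[3]-W[0]-W[1]; yaw=np.arctan2(a[1],a[0]); m=W.mean(0)[:2]; ux=np.array([np.cos(yaw),np.sin(yaw)]); uy=np.array([-ux[1],ux[0]]); o=m-.005*ux
print('tray',o.round(4),np.degrees(yaw).round(2),'clip_place',(o+.105*uy).round(4))
for s in(-.036,.036): print('clip px',proj(c,[*(o+.105*uy+s*ux),.04]).round(1), proj(c,[*(o+.157*uy+s*ux),.04]).round(1))
# handle: strip where colour is browner
m=((hsv[...,0]<24)&(hsv[...,1]>95)).astype(np.uint8); roi=np.zeros_like(m); cv2.line(roi,(276,161),(235,243),1,22); m&=roi
n,l,st,ce=cv2.connectedComponentsWithStats(m); k=1+st[1:,4].argmax(); ys,xs=np.where(l==k); print('handle',st[k],ce[k])
P=np.c_[xs,ys].astype(np.float32); vx,vy,x,y=cv2.fitLine(P,cv2.DIST_HUBER,0,.01,.01).ravel(); d=(P-[x,y])@[vx,vy]
for q in (d.min(),d.max()): uv=np.array([x,y])+q*np.array([vx,vy]); print('end',uv.round(1),ray(c,uv,.02).round(4))
```

```text
(257, 200) [ 19 107 153]
(240, 200) [ 25  78 153]
(270, 172) [ 16 122  88]
(245, 235) [ 29  68 150]
(222, 254) [ 18  20 128]
(218, 270) [ 14 113  45]
(196, 150) [ 13 152 111]
outer lip [[0.412, 0.1256, 0.011], [0.4633, 0.2514, 0.011], [0.7185, 0.1477, 0.011], [0.6676, 0.0225, 0.011]] [0.2756, 0.1358, 0.2755, 0.1352]
tray [0.5607 0.1387] -22.04 clip_place [0.6001 0.236 ]
clip px [345.4 139.7] [392.7 141.1]
clip px [338.1 202.2] [382.5 203.5]
handle [ 225  160   56   90 1346] [252.91679049 202.04606241]
end [230.2 247.6] [0.6529 0.0768 0.02  ]
end [273.6 160.8] [0.565  0.1679 0.02  ]
```

Run:
```python
from h import *
move([.6103,.1210,.235],134); move([.6103,.1210,.1865],134)
```

```text
offset [-0.143 -0.032  0.487] rot [0.     0.     0.1447] rows>= 3.7 j [14. 21.  6. 75. -0. 34.] t 3.17
offset [-0.143 -0.032  0.649] rot [0.     0.     0.1447] rows>= 4.8 j [14. 21.  6. 75. -0. 34.] t 3.17
```

apply_moves:
  moves:
    - {"offset":[-0.143,-0.032,0.487],"rot":[0,0,0.145]}
    - {"offset":[-0.143,-0.032,0.487],"rot":[0,0,0.145]}
    - {"offset":[-0.143,-0.032,0.487],"rot":[0,0,0.145]}
    - {"offset":[-0.143,-0.032,0.487],"rot":[0,0,0.145]}
    - {"offset":[-0.143,-0.032,0.487],"rot":[0,0,0.145]}
    - {"offset":[-0.143,-0.032,0.487],"rot":[0,0,0.145]}
    - {"offset":[-0.143,-0.032,0.6],"rot":[0,0,0.145]}
    - {"offset":[-0.143,-0.032,0.649],"rot":[0,0,0.145]}
    - {"offset":[-0.143,-0.032,0.649],"rot":[0,0,0.145]}
    - {"offset":[-0.143,-0.032,0.649],"rot":[0,0,0.145]}
  grip: 50
  grip_force: 60

```text
time: 4.0
ee_pos: [0.6104, 0.1225, 0.1881]
eef_rot: [[-0.687, 0.727, 0.002], [0.727, 0.687, 0.0], [-0.001, 0.001, -1.0]]
force: [0.6, 0.4, 0.2]
grip_width: 0.0426
grasp_force: 0.0
```

Run:
```python
from h import *
move([.6103,.1210,.1865],134)
w,e=snap('wrist','w3')
```

```text
offset [-0.003 -0.004  0.005] rot [ 0.0005  0.0002 -0.0033] rows>= 0.1 j [11. 31. -7. 52.  0. 58.] t 4.0
```

View pics/w3.png

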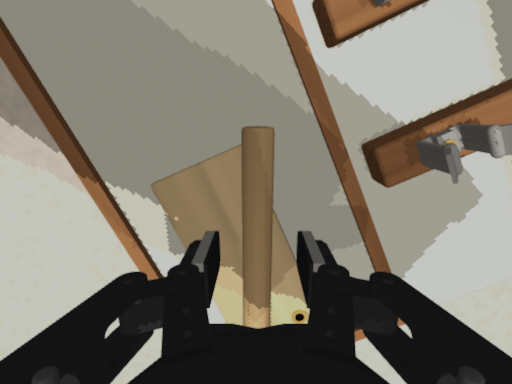

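The handle at column 257 sits centred between the pads at 210 and 310. I'll close on it and lift.

apply_moves:
  moves:
    - {"offset":[0,0,0.003],"rot":[0,0,0]}
    - {"offset":[0,0,0.003],"rot":[0,0,0]}
    - {"offset":[0,0,0.003],"rot":[0,0,0]}
    - {"offset":[0,0,0.003],"rot":[0,0,0]}
    - {"offset":[0,0,0.003],"rot":[0,0,0]}
    - {"offset":[0,0,0.003],"rot":[0,0,0]}
    - {"offset":[0,0,-0.25],"rot":[0,0,0]}
    - {"offset":[0,0,-0.25],"rot":[0,0,0]}
    - {"offset":[0,0,-0.25],"rot":[0,0,0]}
    - {"offset":[0,0,-0.25],"rot":[0,0,0]}
  grip: 0
  grip_force: 60

```text
time: 4.88
ee_pos: [0.611, 0.1226, 0.264]
eef_rot: [[-0.686, 0.727, 0.005], [0.727, 0.686, 0.001], [-0.003, 0.005, -1.0]]
force: [-0.3, 0.1, -0.1]
grip_width: 0.0134
grasp_force: 58.9
```

Run:
```python
from h import *
s=manip.observe(); print(s['grip_width'],s['grasp_force'],s['ee_pos'],np.degrees(np.arctan2(s['eef_rot'][1,0],s['eef_rot'][0,0])))
move([.6001,.2360,.262],157.96)
for n in('wrist','scene'): snap(n,'lift_'+n)
```

```text
0.013408673614420219 58.910667300224304 [0.61100919 0.12262497 0.26399882] 133.34422478414587
offset [0.3   0.233 0.007] rot [ 0.0013  0.0012 -0.1368] rows>= 3.4 j [11. 27. -1. 61.  0. 58.] t 4.88
```

View pics/lift_wrist.png

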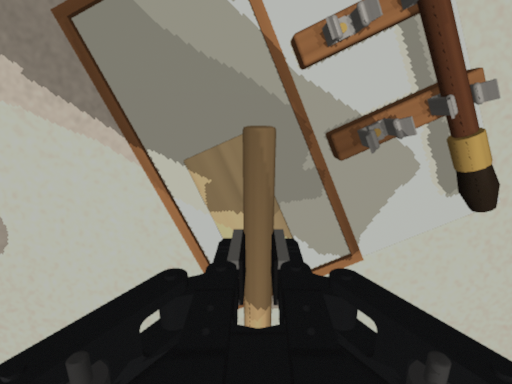

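The brush is held straight and stands clear of cover1, with the handle's tail at (259,128). Next I'll go above the free clips.

apply_moves:
  moves:
    - {"offset":[0.3,0.233,0.007],"rot":[0,0,-0.137]}
    - {"offset":[0.3,0.233,0.007],"rot":[0,0,-0.137]}
    - {"offset":[0.3,0.233,0.007],"rot":[0,0,-0.137]}
    - {"offset":[0.3,0.233,0.007],"rot":[0,0,-0.137]}
    - {"offset":[0.3,0.233,0.007],"rot":[0,0,-0.137]}
    - {"offset":[0.3,0.233,0.007],"rot":[0,0,-0.137]}
    - {"offset":[0.3,0.233,0.007],"rot":[0,0,-0.137]}
    - {"offset":[0.3,0.233,0.007],"rot":[0,0,-0.137]}

```text
time: 5.65
ee_pos: [0.5993, 0.2348, 0.2585]
eef_rot: [[-0.926, 0.377, -0.001], [0.377, 0.926, -0.0], [0.001, -0.001, -1.0]]
force: [-0.6, -0.7, -0.6]
grip_width: 0.0136
grasp_force: 59.0
```

Run:
```python
from h import *
move([.6001,.2360,.2065],157.96)
im,c=snap('wrist','hov'); im=cv2.imread('pics/hov.png')
# crop 2x around clip and tail
cv2.imwrite('pics/hovc.png',cv2.resize(im[90:290,130:390],None,fx=3,fy=3,interpolation=cv2.INTER_CUBIC)[:600,:780])
```

```text
offset [-0.001  0.005  0.173] rot [-0.0002 -0.0002 -0.0007] rows>= 1.2 j [21. 29.  2. 62. -0. 44.] t 5.65
```

View pics/hovc.png

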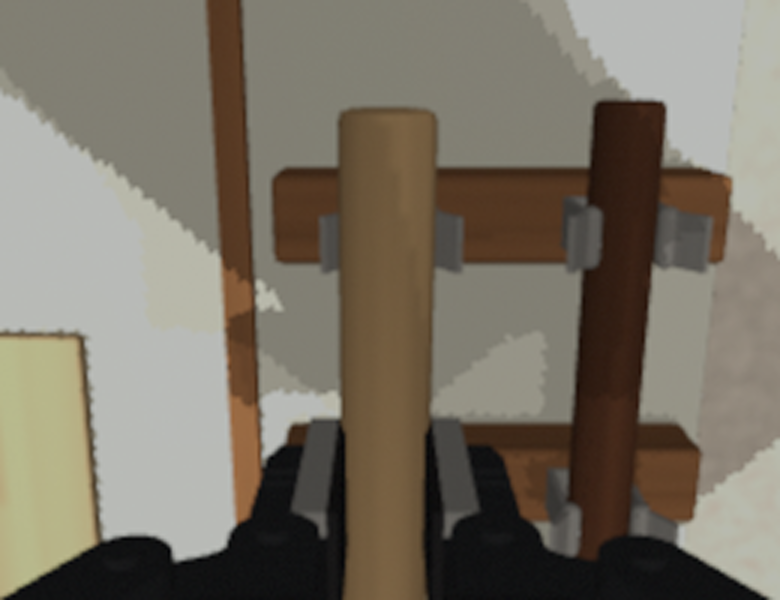

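The handle is centred over the far free clip, with the jaws visible equally on both sides (about 330 and 450 in the crop). Now I'll press down.

apply_moves:
  moves:
    - {"offset":[0,0.004,0.08],"rot":[0,0,0]}
    - {"offset":[0,0.004,0.11],"rot":[0,0,0]}
    - {"offset":[0,0.004,0.135],"rot":[0,0,0]}
    - {"offset":[0,0.004,0.155],"rot":[0,0,0]}
    - {"offset":[0,0.004,0.17],"rot":[0,0,0]}
    - {"offset":[0,0.004,0.178],"rot":[0,0,0]}
    - {"offset":[0,0.004,0.178],"rot":[0,0,0]}
    - {"offset":[0,0.004,0.178],"rot":[0,0,0]}

```text
time: 6.37
ee_pos: [0.5995, 0.2363, 0.207]
eef_rot: [[-0.927, 0.376, 0.001], [0.376, 0.927, -0.0], [-0.001, -0.0, -1.0]]
force: [-3.7, -3.0, 12.1]
grip_width: 0.0131
grasp_force: 60.5
```

Run:
```python
from h import *
s=manip.observe(); print(s['force'],s['torque'],s['ee_pos'],s['grip_width'],s['time'])
```

```text
[-3.70712054 -3.02085497 12.12287786] [-0.89959554  0.93056902 -0.05054205] [0.59954883 0.23633321 0.20697951] 0.013058011806345176 6.3667
```

apply_moves:
  moves:
    - {"offset":[0,0,0.007],"rot":[0,0,0]}
    - {"offset":[0,0,0.007],"rot":[0,0,0]}
    - {"offset":[0,0,0.007],"rot":[0,0,0]}
    - {"offset":[0,0,0.007],"rot":[0,0,0]}

```text
time: 6.7
ee_pos: [0.5994, 0.2363, 0.2068]
eef_rot: [[-0.927, 0.376, 0.002], [0.376, 0.927, 0.0], [-0.002, 0.001, -1.0]]
force: [-9.3, -6.2, 28.3]
grip_width: 0.0136
grasp_force: 62.2
```

apply_moves:
  moves:
    - {"offset":[0,0,0],"rot":[0,0,0]}
    - {"offset":[0,0,0],"rot":[0,0,0]}
    - {"offset":[0,0,0],"rot":[0,0,0]}
    - {"offset":[0,0,-0.02],"rot":[0,0,0]}
    - {"offset":[0,0,-0.1],"rot":[0,0,0]}
    - {"offset":[0,-0.3,-0.45],"rot":[0,0,0]}
    - {"offset":[0,-0.3,-0.45],"rot":[0,0,0]}
    - {"offset":[0,-0.3,-0.45],"rot":[0,0,0]}
    - {"offset":[0,-0.3,-0.45],"rot":[0,0,0]}
    - {"offset":[0,-0.3,-0.45],"rot":[0,0,0]}
    - {"offset":[0,-0.3,-0.45],"rot":[0,0,0]}
    - {"offset":[0,-0.3,-0.45],"rot":[0,0,0]}
  grip: 35

```text
time: 7.7
ee_pos: [0.566, 0.154, 0.3371]
eef_rot: [[-0.927, 0.375, -0.002], [0.375, 0.927, -0.0], [0.001, -0.001, -1.0]]
force: [-0.3, -0.6, -0.7]
grip_width: 0.03
grasp_force: 0.0
```

Run:
```python
from h import *
snap('wrist','w4'); print(manip.observe()['ee_pos'],manip.observe()['joint_velocities'].round(1))
```

```text
[0.56596442 0.15420343 0.33671624] [ 0.3  0.5 -0.1  0.3 -0.2 -0.1]
```

View pics/w4.png

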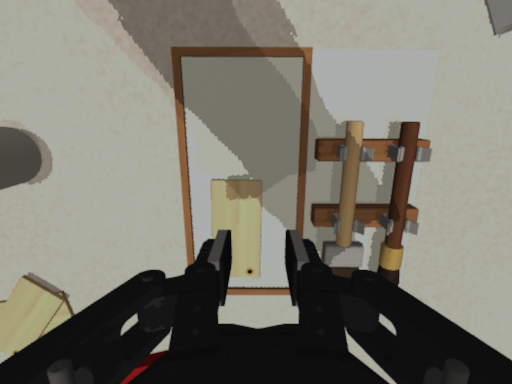

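The brush sits in the free clips beside the fixed brush. Cover1 is now bare: tail edge from (212,180) to (262,180), right edge down to (260,278), and one eyelet at (250,271). I'll measure cover1.

```bash
cat >> h.py <<'E'
def seg(im,a,b,r=4,sign=0):
    """line along the strongest colour step near the segment a-b; returns two points on it"""
    g=cv2.GaussianBlur(im,(3,3),0).astype(np.float32); a,b=np.array(a,float),np.array(b,float); t=(b-a)/np.linalg.norm(b-a); n=np.array([t[1],-t[0]]); P=[]
    for f in np.linspace(0,1,40):
        o=np.arange(-r-1,r+1.01,.25); q=((a+f*(b-a))+o[:,None]*n).astype(np.float32)
        v=cv2.remap(g,q[None,:,0].copy(),q[None,:,1].copy(),1)[0]; d=np.abs(v[8:]-v[:-8]).sum(-1); P.append(q[d.argmax()+4])
    P=np.array(P,np.float32)
    for _ in range(3):
        vx,vy,x,y=cv2.fitLine(P,cv2.DIST_HUBER,0,.01,.01).ravel(); e=np.abs((P-[x,y])@np.array([vy,-vx])); P=P[e<=max(.7,np.median(e)*2)]
    v=np.array([vx,vy]); c=np.array([x,y]); return [c+((p-c)@v)*v for p in (a,b)],len(P),round(float(e.mean()),2)
def meas(im,cal,z,**S):
    """S: name->(a,b) segments; prints each as tool of world line: yaw and points"""
    O={}
    for k,(a,b) in S.items():
        (p,q),n,e=seg(im,a,b); P,Q=ray(cal,p,z),ray(cal,q,z); O[k]=(P,Q); d=Q-P
        print(k,'yaw',np.degrees(np.arctan2(d[1],d[0])).round(1),'n',n,'res',e,P[:2].round(4),Q[:2].round(4))
    return O
def cov(O,yaw):
    """centre from lines: left/right mean across; ends: tail +60mm, head -60mm along yaw"""
    u=np.array([np.cos(np.radians(yaw)),np.sin(np.radians(yaw))]); n=np.array([-u[1],u[0]])
    f={k:((P+Q)[:2]/2) for k,(P,Q) in O.items()}
    if 'l' in f and 'r' in f: print('width',(f['l']-f['r'])@n)
    if 't' in f and 'h' in f: print('length',(f['h']-f['t'])@u)
    al=[f[k]@u+s for k,s in(('t',.06),('h',-.06)) if k in f]; ac=[f[k]@n+s for k,s in(('l',-.028),('r',.028)) if k in f]
    m=np.mean(al)*u+np.mean(ac)*n; print('centre',m.round(4),'yaw',yaw); return m
E
python3 - <<'E'
from h import *
im,c=load('w4')
O=meas(im,c,.012,t=((218,180),(257,180)),r=((212,186),(212,235)),l=((262,188),(260,270)),h=((236,278),(257,278)))
cov(O,-22); cov(O,np.degrees(np.arctan2(*(O['l'][1]-O['l'][0])[1::-1])))
im,c=load('w1')
O=meas(im,c,.006,l=((261,237),(330,215)),r=((270,265),(337,243)),t=((256,244),(263,262)),h=((338,217),(343,236)))
cov(O,-57)
O=meas(im,c,.012,l=((270,83),(325,67)),r=((255,128),(335,105)),t=((240,98),(247,126)),h=((336,70),(341,98)))
cov(O,-57)
move([.49,-.22,.33],120)
E
```

```text
t yaw 66.2 n 24 res 0.13 [0.5467 0.1155] [0.5637 0.154 ]
r yaw -23.0 n 35 res 0.23 [0.5516 0.1036] [0.6051 0.081 ]
l yaw -23.1 n 34 res 0.2 [0.5749 0.1554] [0.668  0.1157]
h yaw 72.9 n 40 res 1.32 [0.6661 0.0853] [0.6736 0.1093]
width 0.05626626683390629
length 0.12034106255053749
centre [0.61   0.1098] yaw -22
width 0.05669729770387913
length 0.120168027646404
centre [0.6098 0.1097] yaw -23.064225360869955
l yaw -52.0 n 37 res 0.42 [ 0.436  -0.2134] [ 0.4988 -0.2938]
r yaw -54.6 n 37 res 0.22 [ 0.3908 -0.2438] [ 0.4505 -0.3278]
t yaw -144.3 n 40 res 0.18 [ 0.4194 -0.2109] [ 0.3942 -0.229 ]
h yaw -147.0 n 33 res 0.21 [ 0.4936 -0.3084] [ 0.468 -0.325]
width 0.05668425600517506
length 0.12146059633820991
centre [ 0.4433 -0.2686] yaw -57
l yaw -56.3 n 34 res 0.45 [ 0.6348 -0.1624] [ 0.6722 -0.2184]
r yaw -57.7 n 36 res 0.27 [ 0.5731 -0.1645] [ 0.6282 -0.2516]
t yaw -153.6 n 32 res 0.32 [ 0.6051 -0.1341] [ 0.5744 -0.1493]
h yaw -148.6 n 30 res 0.25 [ 0.6695 -0.2345] [ 0.6415 -0.2515]
width 0.053920120504195264
length 0.12080261838914322
centre [ 0.6226 -0.1923] yaw -57
offset [-0.232 -1.251  0.023] rot [-0.0006 -0.0005  0.2113] rows>= 9.2 j [15. 21.  0. 69.  0. 37.] t 7.75
```

apply_moves:
  moves:
    - {"offset":[-0.1,-1,-0.08],"rot":[0,0,0.178]}
    - {"offset":[-0.1,-1,-0.08],"rot":[0,0,0.178]}
    - {"offset":[-0.1,-1,-0.08],"rot":[0,0,0.178]}
    - {"offset":[-0.1,-1,-0.08],"rot":[0,0,0.178]}
    - {"offset":[-0.1,-1,-0.08],"rot":[0,0,0.178]}
    - {"offset":[-0.1,-1,-0.08],"rot":[0,0,0.178]}
    - {"offset":[-0.1,-1,-0.08],"rot":[0,0,0.178]}
    - {"offset":[-0.1,-1,-0.08],"rot":[0,0,0.178]}
    - {"offset":[-0.1,-1,-0.08],"rot":[0,0,0.178]}
  grip: 92

```text
time: 8.5
ee_pos: [0.481, -0.1379, 0.3613]
eef_rot: [[-0.585, 0.811, -0.002], [0.811, 0.585, 0.0], [0.001, -0.001, -1.0]]
force: [-0.9, 0.8, -0.1]
grip_width: 0.0782
grasp_force: 0.0
```

Run:
```python
from h import *
move([.4433,-.2685,.28],126);move([.4433,-.2685,.22],126);
```

```text
offset [-0.28  -0.356  0.271] rot [-0.0004 -0.0004 -0.0013] rows>= 3.8 j [-16.  12.  -9.  69.  -0.  38.] t 8.5
offset [-0.28  -0.356  0.471] rot [-0.0004 -0.0004 -0.0013] rows>= 4.7 j [-16.  12.  -9.  69.  -0.  38.] t 8.5
```

apply_moves:
  moves:
    - {"offset":[-0.28,-0.356,0],"rot":[0,0,0]}
    - {"offset":[-0.28,-0.356,0],"rot":[0,0,0]}
    - {"offset":[-0.28,-0.356,0.1],"rot":[0,0,0]}
    - {"offset":[-0.28,-0.356,0.3],"rot":[0,0,0]}
    - {"offset":[-0.28,-0.356,0.4],"rot":[0,0,0]}
    - {"offset":[-0.28,-0.356,0.4],"rot":[0,0,0]}
    - {"offset":[-0.28,-0.356,0.4],"rot":[0,0,0]}
    - {"offset":[-0.28,-0.356,0.4],"rot":[0,0,0]}

```text
time: 9.17
ee_pos: [0.4447, -0.2654, 0.2411]
eef_rot: [[-0.588, 0.809, -0.003], [0.809, 0.588, 0.002], [0.004, -0.001, -1.0]]
force: [0.9, -1.1, -0.2]
grip_width: 0.0783
grasp_force: 0.0
```

Run:
```python
from h import *
im,c=snap('wrist','w5'); s=manip.observe(); print(s['ee_pos'],s['joint_velocities'].round(1))
# expected corners from the estimate
m=np.array([.4433,-.2685]);y=np.radians(-54);u=np.array([np.cos(y),np.sin(y)]);n=np.array([-u[1],u[0]])
for a,b in((-.06,.028),(-.06,-.028),(0.,.028),(0.,-.028),(.06,.028)): print(a,b,proj(c,[*(m+a*u+b*n),.006]).round(1))
```

```text
[ 0.44525184 -0.26569839  0.24253181] [-0.2 -1.6  1.4  0.1 -0.1 -0.2]
-0.06 0.028 [292.6 132.3]
-0.06 -0.028 [214.5 132.3]
0.0 0.028 [289.9 211.3]
0.0 -0.028 [217.8 211.3]
0.06 0.028 [287.5 279.1]
```

View pics/w5.png

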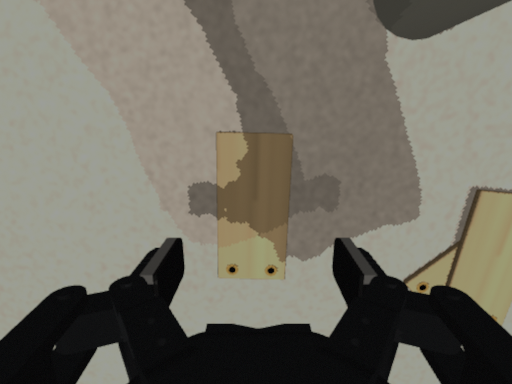

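Cover4 is fully in view at (217,133), (293,133), (286,279) and (218,279), with its eyelets at (232,269) and (271,270). It lies well between the fingers.

Run:
```python
from h import *
im,c=load('w5')
O=meas(im,c,.006,t=((222,132.5),(288,132.5)),r=((217.5,140),(218.5,235)),l=((292.5,140),(288,235)),h=((222,279),(283,279)))
m=cov(O,-54); move([*m,.171],126)
```

```text
t yaw 34.9 n 34 res 0.44 [ 0.3891 -0.2323] [ 0.4279 -0.2053]
r yaw -55.6 n 36 res 0.29 [ 0.389  -0.2406] [ 0.4311 -0.3022]
l yaw -55.4 n 37 res 0.24 [ 0.4343 -0.2076] [ 0.4766 -0.2689]
h yaw 34.5 n 31 res 0.26 [ 0.4564 -0.332 ] [ 0.4984 -0.3031]
width 0.056274360762376754
length 0.12037167826306294
centre [ 0.4426 -0.2684] yaw -54
offset [-0.002 -0.012  0.238] rot [ 0.     -0.0003  0.0002] rows>= 1.7 j [-31.  19. -18.  53.   0.  23.] t 9.22
```

apply_moves:
  moves:
    - {"offset":[-0.002,-0.012,0.1],"rot":[0,0,0.008]}
    - {"offset":[-0.002,-0.012,0.18],"rot":[0,0,0.008]}
    - {"offset":[-0.002,-0.012,0.242],"rot":[0,0,0.008]}
    - {"offset":[-0.002,-0.012,0.242],"rot":[0,0,0.008]}
    - {"offset":[-0.002,-0.012,0.242],"rot":[0,0,0.008]}
    - {"offset":[-0.002,-0.012,0.242],"rot":[0,0,0.008]}

```text
time: 9.72
ee_pos: [0.4428, -0.2692, 0.1717]
eef_rot: [[-0.567, 0.824, 0.002], [0.824, 0.567, -0.001], [-0.002, 0.001, -1.0]]
force: [0.4, -0.1, 0.1]
grip_width: 0.0784
grasp_force: 0.0
```

apply_moves:
  moves:
    - {"offset":[0,0,0],"rot":[0,0,0]}
    - {"offset":[0,0,0],"rot":[0,0,0]}
    - {"offset":[0,0,0],"rot":[0,0,0]}
    - {"offset":[0,0,0],"rot":[0,0,0]}
    - {"offset":[0,0,0],"rot":[0,0,0]}
    - {"offset":[0,0,0],"rot":[0,0,0]}
  grip: 0
  grip_force: 40

```text
time: 10.22
ee_pos: [0.4423, -0.2694, 0.1716]
eef_rot: [[-0.567, 0.824, 0.003], [0.824, 0.567, -0.001], [-0.002, 0.002, -1.0]]
force: [-1.1, 2.1, 8.9]
grip_width: 0.0542
grasp_force: 40.1
```

apply_moves:
  moves:
    - {"offset":[0,0,-0.05],"rot":[0,0,0]}
    - {"offset":[0,0,-0.65],"rot":[0,0,0]}
    - {"offset":[0,0,-0.65],"rot":[0,0,0]}
    - {"offset":[0,0,-0.65],"rot":[0,0,0]}
    - {"offset":[0,0,-0.65],"rot":[0,0,0]}
    - {"offset":[0.63,0.92,-0.65],"rot":[0,0,-0.15]}
    - {"offset":[0.63,0.92,-0.65],"rot":[0,0,-0.15]}
    - {"offset":[0.63,0.92,-0.65],"rot":[0,0,-0.15]}
    - {"offset":[0.63,0.92,-0.65],"rot":[0,0,-0.15]}
    - {"offset":[0.63,0.92,-0.65],"rot":[0,0,-0.15]}
    - {"offset":[0.63,0.92,-0.65],"rot":[0,0,-0.15]}
    - {"offset":[0.63,0.92,-0.65],"rot":[0,0,-0.15]}
    - {"offset":[0.63,0.92,-0.65],"rot":[0,0,-0.15]}
    - {"offset":[0.63,0.92,-0.65],"rot":[0,0,-0.15]}
    - {"offset":[0.63,0.92,-0.65],"rot":[0,0,-0.15]}

```text
time: 11.47
ee_pos: [0.5624, 0.0452, 0.3653]
eef_rot: [[-0.881, 0.474, 0.001], [0.474, 0.881, 0.0], [-0.001, 0.001, -1.0]]
force: [0.2, -0.5, -0.2]
grip_width: 0.054
grasp_force: 42.6
```

Run:
```python
from h import *
move([.5910,.1177,.205],157)
move([.5910,.1177,.1845],157); print(manip.observe()['grip_width'])
```

```text
offset [0.031 0.258 0.535] rot [ 0.0002  0.0002 -0.0292] rows>= 4.3 j [ 5. 18. -0. 72.  0. 33.] t 11.47
offset [0.031 0.257 0.603] rot [ 0.0002  0.0002 -0.0292] rows>= 4.7 j [ 5. 18. -0. 72.  0. 33.] t 11.47
0.0539961248295873
```

apply_moves:
  moves:
    - {"offset":[0.031,0.258,0.3],"rot":[0,0,-0.029]}
    - {"offset":[0.031,0.258,0.3],"rot":[0,0,-0.029]}
    - {"offset":[0.031,0.258,0.45],"rot":[0,0,-0.029]}
    - {"offset":[0.031,0.258,0.53],"rot":[0,0,-0.029]}
    - {"offset":[0.031,0.258,0.53],"rot":[0,0,-0.029]}
    - {"offset":[0.031,0.258,0.53],"rot":[0,0,-0.029]}
    - {"offset":[0.031,0.258,0.53],"rot":[0,0,-0.029]}
    - {"offset":[0.031,0.258,0.53],"rot":[0,0,-0.029]}

```text
time: 12.13
ee_pos: [0.5913, 0.1145, 0.2077]
eef_rot: [[-0.918, 0.396, 0.002], [0.396, 0.918, 0.0], [-0.002, 0.001, -1.0]]
force: [0.1, -0.3, 0.5]
grip_width: 0.0548
grasp_force: 42.6
```

Run:
```python
from h import *
move([.5910,.1177,.1845],157); print(manip.observe()['ee_pos'])
```

```text
offset [0.005 0.009 0.077] rot [ 0.0004  0.0006 -0.0018] rows>= 0.6 j [11. 28. -9. 53. -0. 34.] t 12.13
[0.5913201  0.11452324 0.207739  ]
```

apply_moves:
  moves:
    - {"offset":[0.005,0.009,0.02],"rot":[0,0,0]}
    - {"offset":[0.005,0.009,0.05],"rot":[0,0,0]}
    - {"offset":[0.005,0.009,0.077],"rot":[0,0,0]}
    - {"offset":[0.005,0.009,0.077],"rot":[0,0,0]}
    - {"offset":[0.005,0.009,0.077],"rot":[0,0,0]}
    - {"offset":[0.005,0.009,0.077],"rot":[0,0,0]}

```text
time: 12.63
ee_pos: [0.5902, 0.1184, 0.1824]
eef_rot: [[-0.919, 0.395, -0.0], [0.395, 0.919, -0.0], [0.0, -0.0, -1.0]]
force: [-0.6, -0.2, -0.2]
grip_width: 0.0545
grasp_force: 50.1
```

Run:
```python
from h import *
move([.5910,.1177,.1845],157); s=manip.observe(); print(s['ee_pos'],s['force'])
```

```text
offset [-0.003 -0.001 -0.007] rot [-0.0001 -0.0001 -0.0015] rows>= 0.1 j [ 11.  30. -11.  50.   0.  35.] t 12.63
[0.59022161 0.11841136 0.18242395] [-0.63968489 -0.20035171 -0.20532355]
```

apply_moves:
  moves:
    - {"offset":[0,0,0],"rot":[0,0,0]}
    - {"offset":[0,0,0],"rot":[0,0,0]}
    - {"offset":[0,0,0],"rot":[0,0,0]}
    - {"offset":[0,0,-0.02],"rot":[0,0,0]}
    - {"offset":[0,0,-0.1],"rot":[0,0,0]}
    - {"offset":[0,-0.1,-0.5],"rot":[0,0,0]}
    - {"offset":[0,-0.1,-0.5],"rot":[0,0,0]}
    - {"offset":[0,-0.1,-0.5],"rot":[0,0,0]}
    - {"offset":[0,-0.1,-0.5],"rot":[0,0,0]}
    - {"offset":[0,-0.1,-0.5],"rot":[0,0,0]}
    - {"offset":[0,-0.1,-0.5],"rot":[0,0,0]}
  grip: 92

```text
time: 13.55
ee_pos: [0.5784, 0.0908, 0.3331]
eef_rot: [[-0.919, 0.395, 0.001], [0.395, 0.919, 0.0], [-0.0, 0.0, -1.0]]
force: [0.3, -0.3, -0.8]
grip_width: 0.0784
grasp_force: 0.0
```

Run:
```python
from h import *
im,c=snap('wrist','w6'); im,c=load('w6'); s=manip.observe(); print(s['ee_pos'],s['time'],s['joint_velocities'].round(1))
y=np.radians(-23);u=np.array([np.cos(y),np.sin(y)]);n=np.array([-u[1],u[0]]);m=np.array([.5902,.1184])
p=lambda a,b,z=.018:tuple(proj(c,[*(m+a*u+b*n),z]))
O=meas(im,c,.018,t=(p(-.06,-.024),p(-.06,.024)),r=(p(-.055,-.028),p(.05,-.028)),l=(p(-.055,.028),p(.05,.028)),h=(p(.06,-.024),p(.06,.024)))
cov(O,-23)
O=meas(im,c,.012,h=(p(.08,-.02,.012),p(.08,.02,.012)))
P,Q=O['h']; print('bare strip end along', ((P+Q)[:2]/2-np.array([.6099,.1097]))@u)
move([.6226,-.192,.36],122.5)
```

```text
[0.57824105 0.09095785 0.33210975] 13.6 [ 0.2  0.9 -0.6 -0.1 -0.1 -0.1]
t yaw 67.0 n 36 res 0.04 [0.5247 0.1201] [0.5434 0.1643]
r yaw -23.2 n 38 res 0.07 [0.5285 0.1139] [0.625  0.0725]
l yaw -23.1 n 40 res 0.21 [0.5508 0.1661] [0.6473 0.125 ]
h yaw 67.0 n 23 res 0.0 [0.6316 0.0747] [0.6503 0.1187]
width 0.05689871152214725
length 0.11614908017404468
centre [0.5875 0.1195] yaw -23
h yaw 78.9 n 21 res 0.77 [0.6612 0.0675] [0.6688 0.1061]
bare strip end along 0.05966777759640651
offset [-0.508 -0.808 -0.093] rot [-0.0002 -0.0003  0.1902] rows>= 6.9 j [ 9. 21. -0. 68.  0. 32.] t 13.6
```

apply_moves:
  moves:
    - {"offset":[-0.508,-0.808,0],"rot":[0,0,0.19]}
    - {"offset":[-0.508,-0.808,0],"rot":[0,0,0.19]}
    - {"offset":[-0.508,-0.808,0],"rot":[0,0,0.19]}
    - {"offset":[-0.508,-0.808,0],"rot":[0,0,0.19]}
    - {"offset":[-0.508,-0.808,0],"rot":[0,0,0.19]}
    - {"offset":[-0.508,-0.808,0],"rot":[0,0,0.19]}
    - {"offset":[-0.508,-0.808,0.1],"rot":[0,0,0.19]}
    - {"offset":[-0.508,-0.808,0.26],"rot":[0,0,0.19]}
    - {"offset":[-0.508,-0.808,0.26],"rot":[0,0,0.19]}
    - {"offset":[-0.508,-0.808,0.26],"rot":[0,0,0.19]}
    - {"offset":[-0.508,-0.808,0.26],"rot":[0,0,0.19]}

```text
time: 14.52
ee_pos: [0.6226, -0.1909, 0.2541]
eef_rot: [[-0.539, 0.843, -0.003], [0.843, 0.539, 0.001], [0.003, -0.002, -1.0]]
force: [0.1, -0.5, 0.9]
grip_width: 0.0786
grasp_force: 0.0
```

```bash
cat >> h.py <<'E'
def look(name,m,yaw,z,ends='th'):
    """wrist picture and edge measurement of a cover whose rough centre, yaw and top height are known"""
    snap('wrist',name); im,c=load(name); y=np.radians(yaw);u=np.array([np.cos(y),np.sin(y)]);n=np.array([-u[1],u[0]])
    p=lambda a,b:tuple(proj(c,[*(np.array(m)+a*u+b*n),z]))
    S=dict(t=(p(-.06,-.024),p(-.06,.024)),r=(p(-.055,-.028),p(.03,-.028)),l=(p(-.055,.028),p(.03,.028)),h=(p(.06,-.024),p(.06,.024)))
    O=meas(im,c,z,**{k:v for k,v in S.items() if k in 'lr'+ends}); return cov(O,yaw)
E
python3 - <<'E'
from h import *
m=look('w7',[.6226,-.192],-57.5,.012); move([*m,.1775],122.5); print(manip.observe()['joint_velocities'].round(1))
E
```

```text
t yaw 30.2 n 31 res 0.22 [ 0.5695 -0.1531] [ 0.6109 -0.129 ]
r yaw -60.2 n 28 res 0.17 [ 0.571  -0.1597] [ 0.6133 -0.2334]
l yaw -59.6 n 30 res 0.26 [ 0.6185 -0.1296] [ 0.6615 -0.2027]
h yaw 30.8 n 29 res 0.29 [ 0.6342 -0.2548] [ 0.6754 -0.2302]
width 0.056680987201780414
length 0.12026502910032352
centre [ 0.6227 -0.1917] yaw -57.5
offset [-0.002 -0.003  0.26 ] rot [ 0.0001 -0.0001  0.0006] rows>= 1.9 j [-17.  30.   3.  62.   0.  40.] t 14.57
[ 0.4 -1.4  1.1 -0.2 -0.1 -0.1]
```

apply_moves:
  moves:
    - {"offset":[-0.002,-0.003,0.1],"rot":[0,0,0.013]}
    - {"offset":[-0.002,-0.003,0.19],"rot":[0,0,0.013]}
    - {"offset":[-0.002,-0.003,0.256],"rot":[0,0,0.013]}
    - {"offset":[-0.002,-0.003,0.256],"rot":[0,0,0.013]}
    - {"offset":[-0.002,-0.003,0.256],"rot":[0,0,0.013]}
    - {"offset":[-0.002,-0.003,0.256],"rot":[0,0,0.013]}
    - {"offset":[-0.002,-0.003,0.256],"rot":[0,0,0.013]}

```text
time: 15.15
ee_pos: [0.6234, -0.1928, 0.1805]
eef_rot: [[-0.503, 0.864, 0.004], [0.864, 0.503, -0.001], [-0.003, 0.003, -1.0]]
force: [0.2, -0.1, -0.4]
grip_width: 0.0782
grasp_force: 0.0
```

Run:
```python
from h import *
move([.6227,-.1917,.1785],120.2)
```

```text
offset [ 0.004 -0.     0.007] rot [0.0008 0.0008 0.0002] rows>= 0.1 j [-17.  34.  -3.  53.   0.  43.] t 15.15
```

apply_moves:
  moves:
    - {"offset":[0.004,0,0.007],"rot":[0,0,0]}
    - {"offset":[0.004,0,0.007],"rot":[0,0,0]}
    - {"offset":[0.004,0,0.007],"rot":[0,0,0]}
    - {"offset":[0.004,0,0.007],"rot":[0,0,0]}
    - {"offset":[0.004,0,0.007],"rot":[0,0,0]}
    - {"offset":[0.004,0,0.007],"rot":[0,0,0]}
  grip: 0
  grip_force: 40

```text
time: 15.65
ee_pos: [0.622, -0.1918, 0.1771]
eef_rot: [[-0.503, 0.864, 0.001], [0.864, 0.503, 0.0], [-0.001, 0.001, -1.0]]
force: [-0.4, 1.8, 6.8]
grip_width: 0.0544
grasp_force: 41.5
```

Run:
```python
from h import *
s=manip.observe(); print(s['ee_pos'],s['force'],s['grip_width'],s['grasp_force'])
move([.5707,.1267,.33],157)
```

```text
[ 0.62198297 -0.19183075  0.17710951] [-0.40604988  1.81660899  6.7743213 ] 0.054440954504961454 41.47740662097931
offset [ 1.003  0.387 -0.51 ] rot [ 0.0003  0.0003 -0.2044] rows>= 8.6 j [-17.  34.  -3.  53.   0.  43.] t 15.65
```

apply_moves:
  moves:
    - {"offset":[0,0,-0.03],"rot":[0,0,0]}
    - {"offset":[0,0,-0.2],"rot":[0,0,0]}
    - {"offset":[0,0,-0.4],"rot":[0,0,0]}
    - {"offset":[0,0,-0.51],"rot":[0,0,0]}
    - {"offset":[0.99,0.387,-0.51],"rot":[0,0,-0.204]}
    - {"offset":[0.99,0.387,-0.51],"rot":[0,0,-0.204]}
    - {"offset":[0.99,0.387,-0.51],"rot":[0,0,-0.204]}
    - {"offset":[0.99,0.387,-0.51],"rot":[0,0,-0.204]}
    - {"offset":[0.99,0.387,-0.51],"rot":[0,0,-0.204]}
    - {"offset":[0.99,0.387,-0.51],"rot":[0,0,-0.204]}
    - {"offset":[0.99,0.387,-0.51],"rot":[0,0,-0.204]}
    - {"offset":[0.99,0.387,-0.4],"rot":[0,0,-0.204]}
    - {"offset":[0.99,0.387,-0.25],"rot":[0,0,-0.204]}
    - {"offset":[0.99,0.387,-0.12],"rot":[0,0,-0.204]}
    - {"offset":[0.99,0.387,-0.12],"rot":[0,0,-0.204]}
    - {"offset":[0.99,0.387,-0.12],"rot":[0,0,-0.204]}
    - {"offset":[0.99,0.387,-0.12],"rot":[0,0,-0.204]}

```text
time: 17.07
ee_pos: [0.5736, 0.123, 0.2139]
eef_rot: [[-0.92, 0.393, 0.002], [0.393, 0.92, 0.0], [-0.001, 0.001, -1.0]]
force: [0.7, -0.0, 0.7]
grip_width: 0.0542
grasp_force: 42.8
```

Run:
```python
from h import *
move([.5707,.1267,.1895],157); s=manip.observe(); print(s['ee_pos'],s['grip_width'],s['joint_velocities'].round(1))
```

```text
offset [0.014 0.007 0.081] rot [ 0.0003  0.0004 -0.0006] rows>= 0.6 j [ 12.  27. -11.  52.   0.  35.] t 17.07
[0.573613   0.12302745 0.21393231] 0.05420383315654068 [-0.3 -1.2  1.2 -0.5 -0.   0.1]
```

apply_moves:
  moves:
    - {"offset":[0.013,0.007,0.02],"rot":[0,0,0]}
    - {"offset":[0.013,0.007,0.05],"rot":[0,0,0]}
    - {"offset":[0.013,0.007,0.075],"rot":[0,0,0]}
    - {"offset":[0.013,0.007,0.075],"rot":[0,0,0]}
    - {"offset":[0.013,0.007,0.075],"rot":[0,0,0]}
    - {"offset":[0.013,0.007,0.075],"rot":[0,0,0]}

```text
time: 17.57
ee_pos: [0.57, 0.1265, 0.1893]
eef_rot: [[-0.92, 0.392, -0.0], [0.392, 0.92, 0.0], [0.0, 0.0, -1.0]]
force: [0.7, -0.4, -1.4]
grip_width: 0.0542
grasp_force: 42.8
```

Run:
```python
from h import *
move([.5707,.1267,.1895],157); s=manip.observe(); print(s['ee_pos'],s['force'],s['joint_velocities'].round(1))
```

```text
offset [-0.002  0.001 -0.001] rot [ 0.     -0.     -0.0005] rows>= 0.0 j [ 13.  28. -13.  49.   0.  36.] t 17.57
[0.56997657 0.1265444  0.18928744] [ 0.70098408 -0.36489039 -1.43296325] [ 0.1  0.1 -0.1  0.2  0.   0. ]
```

Position is right. I'll release, rise and check.

apply_moves:
  moves:
    - {"offset":[0,0,0],"rot":[0,0,0]}
    - {"offset":[0,0,0],"rot":[0,0,0]}
    - {"offset":[0,0,0],"rot":[0,0,0]}
    - {"offset":[0,0,-0.02],"rot":[0,0,0]}
    - {"offset":[0,0,-0.1],"rot":[0,0,0]}
    - {"offset":[0,-0.1,-0.5],"rot":[0,0,0]}
    - {"offset":[0,-0.1,-0.5],"rot":[0,0,0]}
    - {"offset":[0,-0.1,-0.5],"rot":[0,0,0]}
    - {"offset":[0,-0.1,-0.5],"rot":[0,0,0]}
    - {"offset":[0,-0.1,-0.5],"rot":[0,0,0]}
    - {"offset":[0,-0.1,-0.5],"rot":[0,0,0]}
  grip: 92

```text
time: 18.48
ee_pos: [0.5581, 0.099, 0.3397]
eef_rot: [[-0.92, 0.392, 0.001], [0.392, 0.92, 0.0], [-0.001, 0.0, -1.0]]
force: [-0.3, -0.2, -0.1]
grip_width: 0.0783
grasp_force: 0.0
```

Run:
```python
from h import *
m=look('w8',[.570,.1265],-23,.024,'t'); u=np.array([np.cos(np.radians(-23)),np.sin(np.radians(-23))])
print('back from cover4',(m-[.5891,.1189])@u,(m-[.5891,.1189])@[-u[1],u[0]])
# cover2, now bare: rough pose from w1 (hidden then), look from the top camera mask later
move([.6226,-.192,.36],80)
```

```text
t yaw 65.4 n 36 res 0.19 [0.5052 0.128 ] [0.5252 0.1716]
r yaw -23.3 n 40 res 0.05 [0.5084 0.122 ] [0.5864 0.0885]
l yaw -22.7 n 40 res 0.25 [0.5304 0.174 ] [0.6089 0.1412]
width 0.05687577864283937
centre [0.5704 0.1264] yaw -23
back from cover4 -0.02012162559217609 -0.00042895252170065904
offset [-0.579 -0.808 -0.071] rot [-3.000e-04 -2.000e-04  4.273e-01] rows>= 10.7 j [10. 19. -2. 68.  0. 33.] t 18.53
```

apply_moves:
  moves:
    - {"offset":[-0.579,-0.808,-0.05],"rot":[0,0,0.427]}
    - {"offset":[-0.579,-0.808,-0.05],"rot":[0,0,0.427]}
    - {"offset":[-0.579,-0.808,-0.05],"rot":[0,0,0.427]}
    - {"offset":[-0.579,-0.808,-0.05],"rot":[0,0,0.427]}
    - {"offset":[-0.579,-0.808,-0.05],"rot":[0,0,0.427]}
    - {"offset":[-0.579,-0.808,-0.05],"rot":[0,0,0.427]}
    - {"offset":[-0.579,-0.808,-0.05],"rot":[0,0,0.427]}
    - {"offset":[-0.579,-0.808,-0.05],"rot":[0,0,0.427]}
    - {"offset":[-0.579,-0.808,0.1],"rot":[0,0,0.427]}
    - {"offset":[-0.579,-0.808,0.2],"rot":[0,0,0.427]}
    - {"offset":[-0.579,-0.808,0.2],"rot":[0,0,0.427]}
    - {"offset":[-0.579,-0.808,0.2],"rot":[0,0,0.427]}
    - {"offset":[-0.579,-0.808,0.2],"rot":[0,0,0.427]}
    - {"offset":[-0.579,-0.808,0.2],"rot":[0,0,0.427]}

```text
time: 19.7
ee_pos: [0.6234, -0.1919, 0.2795]
eef_rot: [[0.169, 0.986, 0.0], [0.986, -0.169, -0.0], [0.0, 0.0, -1.0]]
force: [0.8, -0.1, 0.0]
grip_width: 0.0784
grasp_force: 0.0
```

Run:
```python
from h import *
snap('wrist','w9'); print(manip.observe()['ee_pos'],manip.observe()['joint_velocities'].round(1))
```

```text
[ 0.6234413  -0.19189424  0.27999223] [ 0.1 -0.6  0.1 -0.   0.1  0.6]
```

View pics/w9.png

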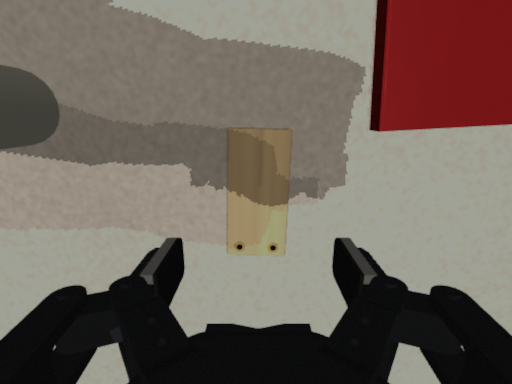

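Cover2 lies alone at (228,128), (292,128), (286,255) and (227,255), with its eyelets at the bottom. The book's corner at (373,130) is clear of the fingers.

Run:
```python
from h import *
im,c=load('w9')
O=meas(im,c,.006,t=((233,128),(287,128)),r=((228,134),(227,235)),l=((291.5,134),(287.5,235)),h=((232,255),(282,255)))
y=np.mean([np.degrees(np.arctan2(*(O[k][1]-O[k][0])[1::-1])) for k in 'lr'])
m=cov(O,y); move([*m,.1725],y+180)
```

```text
t yaw -9.7 n 31 res 0.0 [ 0.6132 -0.1296] [ 0.6582 -0.1373]
r yaw -101.6 n 38 res 0.07 [ 0.6062 -0.1343] [ 0.5873 -0.2261]
l yaw -101.2 n 39 res 0.26 [ 0.6618 -0.1439] [ 0.6436 -0.2357]
h yaw -12.3 n 26 res 0.2 [ 0.5891 -0.2468] [ 0.6364 -0.257 ]
width 0.056743990451121086
length 0.12063727978038097
centre [ 0.6232 -0.1925] yaw -101.41291994988237
offset [-0.002 -0.001  0.358] rot [0.0004 0.     0.0091] rows>= 2.6 j [-17.  29.   5.  65.   0.  83.] t 19.75
```

apply_moves:
  moves:
    - {"offset":[-0.002,-0.001,0.13],"rot":[0,0,0.009]}
    - {"offset":[-0.002,-0.001,0.25],"rot":[0,0,0.009]}
    - {"offset":[-0.002,-0.001,0.32],"rot":[0,0,0.009]}
    - {"offset":[-0.002,-0.001,0.358],"rot":[0,0,0.009]}
    - {"offset":[-0.002,-0.001,0.358],"rot":[0,0,0.009]}
    - {"offset":[-0.002,-0.001,0.358],"rot":[0,0,0.009]}
    - {"offset":[-0.002,-0.001,0.358],"rot":[0,0,0.009]}

```text
time: 20.33
ee_pos: [0.6235, -0.1928, 0.174]
eef_rot: [[0.2, 0.98, 0.003], [0.98, -0.2, -0.001], [-0.0, 0.003, -1.0]]
force: [0.0, 0.3, 0.8]
grip_width: 0.0786
grasp_force: 0.0
```

Run:
```python
from h import *
move([.6232,-.1925,.1720],78.6)
```

```text
offset [ 0.001 -0.001  0.007] rot [ 0.001   0.0001 -0.0007] rows>= 0.0 j [-17.  34.  -3.  52.   0.  84.] t 20.33
```

apply_moves:
  moves:
    - {"offset":[0.001,-0.001,0.006],"rot":[0,0,0]}
    - {"offset":[0.001,-0.001,0.006],"rot":[0,0,0]}
    - {"offset":[0.001,-0.001,0.006],"rot":[0,0,0]}
    - {"offset":[0.001,-0.001,0.006],"rot":[0,0,0]}
    - {"offset":[0.001,-0.001,0.006],"rot":[0,0,0]}
    - {"offset":[0.001,-0.001,0.006],"rot":[0,0,0]}
  grip: 0
  grip_force: 40

```text
time: 20.83
ee_pos: [0.6228, -0.1923, 0.1718]
eef_rot: [[0.2, 0.98, 0.002], [0.98, -0.2, -0.001], [-0.0, 0.002, -1.0]]
force: [-0.3, -0.0, 6.4]
grip_width: 0.0545
grasp_force: 41.3
```

Run:
```python
from h import *
s=manip.observe(); print(s['ee_pos'],s['force'],s['grip_width'],s['grasp_force'])
move([.5520,.1342,.33],157)
```

```text
[ 0.62281145 -0.19232927  0.17177097] [-0.34026761 -0.00934481  6.4080529 ] 0.054470829835905094 41.25694155693054
offset [ 1.019 -0.448 -0.529] rot [ 0.0006  0.0005 -0.4364] rows>= 11.0 j [-17.  34.  -4.  52.   0.  84.] t 20.83
```

apply_moves:
  moves:
    - {"offset":[0,0,-0.03],"rot":[0,0,0]}
    - {"offset":[0,0,-0.2],"rot":[0,0,0]}
    - {"offset":[0,0,-0.4],"rot":[0,0,0]}
    - {"offset":[0,0,-0.53],"rot":[0,0,0]}
    - {"offset":[0.99,-0.448,-0.53],"rot":[0,0,-0.436]}
    - {"offset":[0.99,-0.448,-0.53],"rot":[0,0,-0.436]}
    - {"offset":[0.99,-0.448,-0.53],"rot":[0,0,-0.436]}
    - {"offset":[0.99,-0.448,-0.53],"rot":[0,0,-0.436]}
    - {"offset":[0.99,-0.448,-0.53],"rot":[0,0,-0.436]}
    - {"offset":[0.99,-0.448,-0.53],"rot":[0,0,-0.436]}
    - {"offset":[0.99,-0.448,-0.53],"rot":[0,0,-0.436]}
    - {"offset":[0.99,-0.448,-0.53],"rot":[0,0,-0.436]}
    - {"offset":[0.99,-0.448,-0.53],"rot":[0,0,-0.436]}
    - {"offset":[0.99,-0.448,-0.53],"rot":[0,0,-0.436]}
    - {"offset":[0.99,-0.448,-0.53],"rot":[0,0,-0.436]}
    - {"offset":[0.99,-0.448,-0.4],"rot":[0,0,-0.436]}
    - {"offset":[0.99,-0.448,-0.25],"rot":[0,0,-0.436]}
    - {"offset":[0.99,-0.448,-0.15],"rot":[0,0,-0.436]}
    - {"offset":[0.99,-0.448,-0.15],"rot":[0,0,-0.436]}
    - {"offset":[0.99,-0.448,-0.15],"rot":[0,0,-0.436]}

```text
time: 22.5
ee_pos: [0.5497, 0.1256, 0.215]
eef_rot: [[-0.92, 0.392, -0.003], [0.392, 0.92, -0.001], [0.002, -0.002, -1.0]]
force: [0.0, 0.6, 0.3]
grip_width: 0.0543
grasp_force: 42.6
```

Run:
```python
from h import *
move([.5520,.1342,.1960],157); s=manip.observe(); print(s['ee_pos'],s['grip_width'],s['joint_velocities'].round(1))
```

```text
offset [0.004 0.03  0.063] rot [-0.0005 -0.0007 -0.0005] rows>= 0.5 j [ 13.  25. -14.  52.   0.  36.] t 22.5
[0.54971228 0.12556545 0.21504356] 0.05427135548732428 [-0.1 -2.2  3.5  1.  -0.  -0. ]
```

apply_moves:
  moves:
    - {"offset":[0.004,0.03,0],"rot":[0,0,0]}
    - {"offset":[0.004,0.03,0.03],"rot":[0,0,0]}
    - {"offset":[0.004,0.03,0.055],"rot":[0,0,0]}
    - {"offset":[0.004,0.03,0.064],"rot":[0,0,0]}
    - {"offset":[0.004,0.03,0.064],"rot":[0,0,0]}
    - {"offset":[0.004,0.03,0.064],"rot":[0,0,0]}
    - {"offset":[0.004,0.03,0.064],"rot":[0,0,0]}

```text
time: 23.08
ee_pos: [0.5526, 0.1343, 0.1961]
eef_rot: [[-0.92, 0.392, 0.0], [0.392, 0.92, -0.0], [-0.0, 0.0, -1.0]]
force: [-0.6, -0.8, -0.1]
grip_width: 0.0541
grasp_force: 42.6
```

Run:
```python
from h import *
move([.5520,.1342,.1955],157); s=manip.observe(); print(s['ee_pos'],s['force'],s['joint_velocities'].round(1))
```

```text
offset [ 0.002 -0.001  0.002] rot [ 0.      0.     -0.0005] rows>= 0.0 j [ 14.  26. -15.  49.  -0.  37.] t 23.08
[0.55263879 0.13433901 0.19614029] [-0.63620406 -0.82673826 -0.08755064] [ 0.1 -0.   0.1  0.   0.   0. ]
```

apply_moves:
  moves:
    - {"offset":[0.002,0,0.002],"rot":[0,0,0]}
    - {"offset":[0.002,0,0.002],"rot":[0,0,0]}
    - {"offset":[0.002,0,0.002],"rot":[0,0,0]}
    - {"offset":[0.002,0,-0.02],"rot":[0,0,0]}
    - {"offset":[0,0,-0.1],"rot":[0,0,0]}
    - {"offset":[0,-0.1,-0.55],"rot":[0,0,0]}
    - {"offset":[0,-0.1,-0.55],"rot":[0,0,0]}
    - {"offset":[0,-0.1,-0.55],"rot":[0,0,0]}
    - {"offset":[0,-0.1,-0.55],"rot":[0,0,0]}
    - {"offset":[0,-0.1,-0.55],"rot":[0,0,0]}
    - {"offset":[0,-0.1,-0.55],"rot":[0,0,0]}
    - {"offset":[0,-0.1,-0.55],"rot":[0,0,0]}
  grip: 92

```text
time: 24.08
ee_pos: [0.5406, 0.1068, 0.3601]
eef_rot: [[-0.92, 0.392, -0.001], [0.392, 0.92, -0.0], [0.001, -0.001, -1.0]]
force: [-0.6, 0.6, -0.5]
grip_width: 0.0789
grasp_force: 0.0
```

Run:
```python
from h import *
m=look('w10',[.552,.134],-23,.030,'t'); im,c=load('w10'); u=np.array([np.cos(np.radians(-23)),np.sin(np.radians(-23))]); n=np.array([-u[1],u[0]])
print('back from cover3',(m-[.5704,.1264])@u,(m-[.5704,.1264])@n)
# eyelets: dark holes seen on each step, expected at 51 mm of every cover
g=cv2.cvtColor(im,cv2.COLOR_BGR2GRAY)
for nm,q,z in(('c2',m,.03),('c3',[.5704,.1264],.024),('c4',[.5891,.1189],.018),('c1',[.6099,.1097],.012)):
    for b in(-.016,.016):
        e=proj(c,[*(np.array(q)+.051*u+b*n),z]); x,y=e.round().astype(int)
        if not(8<x<504 and 8<y<376): print(nm,b,'out of view'); continue
        P=g[y-7:y+8,x-7:x+8].astype(float); w=np.clip(np.median(P)-25-P,0,None); yy,xx=np.mgrid[-7:8,-7:8]
        if w.sum()<50: print(nm,b,'none',e.round()); continue
        d=ray(c,(x+(w*xx).sum()/w.sum(),y+(w*yy).sum()/w.sum()),z)[:2]-np.array(q); print(nm,b,'eyelet rel',(d@u).round(4),(d@n).round(4),'min',P.min())
```

```text
t yaw 67.0 n 38 res 0.0 [0.4886 0.1349] [0.5073 0.1791]
r yaw -23.0 n 32 res 0.01 [0.4903 0.1295] [0.5686 0.0962]
l yaw -22.7 n 39 res 0.25 [0.5127 0.182 ] [0.5911 0.1492]
width 0.057283915487164855
centre [0.5533 0.1338] yaw -23
back from cover3 -0.018643175386046214 0.0001763073569037649
c2 -0.016 eyelet rel 0.0514 -0.0154 min 7.0
c2 0.016 eyelet rel 0.0515 0.0166 min 0.0
c3 -0.016 eyelet rel 0.0516 -0.0157 min 6.0
c3 0.016 eyelet rel 0.0516 0.0163 min 3.0
c4 -0.016 eyelet rel 0.0521 -0.0159 min 5.0
c4 0.016 eyelet rel 0.0523 0.0162 min 3.0
c1 -0.016 eyelet rel 0.0527 -0.0164 min 3.0
c1 0.016 eyelet rel 0.0528 0.0156 min 2.0
```

All eight eyelets appear where a flat shingle puts them: about 19 to 22 mm steps, under 1 mm sideways, and with the eyelets towards the stop. The arm is clear, so I'm handing in.

```bash
python3 -c "
from h import *
print(manip.close_job())"
```

```text
the job is handed in; nothing more can be done
None
```

I handed the job in at about 24 s: the brush is snapped into the free clips, and the three covers are shingled on cover1 in roughly 19–22 mm steps with every eyelet end towards the stop (no verdict came back).

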